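# Tip out a stirrer at the tea stall

## Task

A hot chocolate is being served: press down the mouth end of the orange-collared tube so that it tips and its wooden stirrer slides out to the little lip. With its end exposed, you can grip it there, lift it over the lip and draw it out: lay it flat inside the grey serving tray. Do not tip the green-collared tube.

Things in the scene. Friction and masses are not known exactly. Their poses are not given: they have to be found in the camera images.
- mouth_orange (a point): Mouth centre of a level clear tube; mm: 163 long, 26 wide, 36 high, axis 150 above table on fixed stand; x out of the mouth, z up. Pivot 95 behind, stiff. Press the flat top of its orange collar (30 wide, the last 25, top 20 above axis): 4 N, 40 down to a stop 27 degrees mouth-down; it stays. Beyond the mouth an 8 wide tongue runs 64 on, 18 to 15 below the axis, lip at its end 6 higher.
- stirrer_orange: Square wooden stick 150 x 15 x 15 mm, 20 to 45 g, front 20 mm orange, starting inside the orange-collared tube. Origin at its centre, x along it to the front (mouth) end, z up. Once tipped it slides by itself to the lip, its front 60 mm exposed, 90 mm still inside, free air on both sides. The bore (20 wide, 30 high) lets it be raised bodily 7 to 13 mm over the lip, then drawn out along the tube.
- tray: Blue-grey serving tray, fixed, empty, 260 mm (its x) by 300 mm (its y), rim 18 mm high, walls and floor 5 mm thick. Origin at the centre of its underside, z up.
- tube_green (a joint): Tipping angle in rad of the other tube, alike but with a green collar and a green-ended stirrer: 0 level as it starts, 0.47 fully tipped. To be left alone.

How it is judged:
By the outcome, as a careful person would: the job done as asked, in the order asked, and still so for the second after the job is handed in, with the robot touching nothing.
It also fails if it takes over 45 s, if anything falls off the work surface, if the arm or the gripper's body presses on something with over 40 N, if the wrist force passes 120 N, or if a joint passes its speed limit or range.

## Robot

A 7-joint arm with a two-finger parallel gripper is mounted at the origin on the work surface. World frame = base frame: x ahead of the robot, y to its left, z up, the work surface at z = 0. Lengths are in m, angles in rad, forces in N, time in s.
With the tool pointing down it reaches from about 0.4 to 0.85 m from the base axis. Payload 10.4 kg.
Tool frame: the origin (TCP) lies midway between the tips of the shut fingers; the grasp point (between the pads) lies 19 mm behind it; z points along the fingers, y is the direction in which the jaws open and shut (so a half turn about z gives the same grasp; the last joint's range is limited). The gripper opens to 85 mm and grips with 20 to 120 N. Pads are 22 mm wide; open, the fingers measure 114 mm over their backs; the gripper's body (76 mm by 85 mm) begins 54 mm behind the grasp point. The pads swing forward as they close: fully open they stand 13 mm farther back than shut.
Start: joints at [-1.201, 0.332, -0.065, 1.46, 0.022, 1.35, -0.088], TCP at [0.239, 0.577, 0.231] pointing down, gripper open.
Joint ranges: [-2.6, 2.6], [-0.5, 2.12], [-1.47, 1.34], [0.16, 2.42], [-1.27, 4.41], [0.06, 2.06], [-2.6, 2.6]. Speed limits (rad/s): [2.22, 2.22, 2.79, 2.79, 3.14, 3.14, 3.14].

## Interface

Orientations are given as a unit quaternion [x, y, z, w].
In Python, from workcell import manip, camera, camera_info, workorder, nets gives the robot as it stands.
- The arm moves only by the tool apply_moves, never from a script. Its argument "commands" is a list of rows, each a list of 5 numbers: the shift along the tool's x, y, z in m, then the turn about the tool's z in degrees, then the gripper command: -1 is fully open, 1 is shut, values between are in proportion. A call has 1 to 5 rows; each row shifts and turns the pose as measured when the row begins, along the tool's axes as they then stand; what a row does not reach is not made up. A row lasts 1/12 s, in which the tool goes at most 41.7 mm and 7.16 degrees, less where a joint would pass 70% of its speed; a pose out of reach is approached as far as the arm can. A call is refused whole if a number of a shift passes 0.0417 or a number of a turn 7.16, either way. A call with a gripper value outside its range is refused whole. The fingers move at their own pace and stop on an object; "squeeze" is the grip in N (left out, the last holds). Time passes only in rows, so rows that do not move let the fingers close. It gives the time, the measured TCP pose, the force and the opening at its end, in the units of the state.
- manip.get_obs(): the state, without advancing time (a new reading comes with each control period).
- camera(name): name is "scene" or "top"; returns (picture, depth): 480x640x3 uint8, red, green, blue; 480x640 float32, m along the optical axis (not along the pixel's ray), 0 where there is no reading.
- camera_info(name): a dict with "camera_matrix" (3x3 intrinsics, pixels), "xyz" and "rotation" of the camera in the world. Camera axes: x right, y down, z forward; pixel columns grow to the right and rows downward; lengths in m; the calibration is good to about 2 mm. A picture is of the moment at which its call begins. camera_info takes no time and is no camera call.
- workorder.hand_in(): hands the job in, once; it reports no verdict.
Trained networks look in the newest picture that a camera, given by its name, has taken for a name from the list of things; names that differ only in an ending like _2 or _b are one class to them, and where a whole thing is asked for, a point or a joint stands for the part that bears it (a point fixed in the world has none). Each returns a list of dicts, best first, with "conf" (0 to 1); they miss things now and then, are a little off and sometimes report something else, mostly with a low value. They report only what shows in the picture. A call takes as long as a camera call.
- nets.look_for(camera, thing): "rect" ([left, top, width, height] in pixels, round what is visible of it).
- nets.place_of(camera, thing): "xy" ([column, row] in pixels: a listed point, or the origin of a listed thing).
The state is a dict: "clock": time; "joint_pos": joint angles; "joint_velocities": joint speeds; "tau": joint torques, N m; "position": TCP position; "ee_rot": TCP orientation; "ft_force": force on the tool from outside, world axes, zero at the start; "torque": the same for the moment, N m; "grip_width": opening from 0.0 (shut) to 1.0 (fully open).
Only numpy, scipy, OpenCV 4.12 (cv2) and the standard library are available. Lean on these libraries where they do the work, as an engineer would, in place of code of your own. Each camera call takes 0.05 s, during which the arm holds its last target. There are 200 camera calls.

## Working session

There is one attempt and no reset: what is moved stays moved. The work goes in short steps, Python scripts to look and compute and a tool call to move; the robot and the scene stay as the last step left them, time stands still between calls to the robot, and variables do not carry over. Pictures are saved under pics/ and viewed, about 8 in all and at most 12, crops included, and the job is handed in when it is done.

Besides the shell and the picture viewer there is one more tool, called after "Emit:" as name(argument=value, ...), one argument or row to a line, values as JSON. apply_moves: Moves the arm, as the interface text tells. Its arguments: {"type":"object","properties":{"commands":{"type":"array","items":{"type":"array","items":{"type":"number"}}},"squeeze":{"type":"number"}},"required":["commands"]}

```bash
mkdir -p pics; ls
cat > h.py <<'E'
import numpy as np, cv2
from workcell import manip, camera, camera_info, workorder, nets
def save(name,fn):
    p,d=camera(name); cv2.imwrite('pics/'+fn,cv2.cvtColor(p,cv2.COLOR_RGB2BGR)); np.save('pics/'+fn+'.npy',d); return p,d
def world(name,u,v,d):
    i=camera_info(name);K=np.array(i['camera_matrix']);R=np.array(i['rotation'])
    c=np.linalg.inv(K)@np.stack([u*np.ones_like(d),v*np.ones_like(d),np.ones_like(d)]).reshape(3,-1)*np.ravel(d)
    return (R@c).T+np.array(i['xyz'])
def onplane(name,u,v,z):
    i=camera_info(name);K=np.array(i['camera_matrix']);R=np.array(i['rotation'])
    r=R@np.linalg.inv(K)@np.array([u,v,1.]);o=np.array(i['xyz']);return o+r*(z-o[2])/r[2]
E
python3 - <<'E'
from h import *
print(manip.get_obs())
for c in ('top','scene'):
    p,d=save(c,c+'0.png'); print(camera_info(c))
    for t in ('mouth_orange','stirrer_orange','tray','tube_green'):
        for n,f in (('look',nets.look_for),('place',nets.place_of)):
            try: print(c,t,n,f(c,t)[:3])
            except Exception as e: print(c,t,n,e)
E
```

```text
pics
{'clock': 0.0, 'joint_pos': array([-1.20059802,  0.33288449, -0.06469496,  1.46094788,  0.02161074,
        1.34991353, -0.0884905 ]), 'joint_velocities': array([ 2.16069374e-03, -7.04736658e-04, -3.98651918e-04,  1.29747918e-03,
        1.07659881e-06,  3.22334182e-04, -1.26358811e-03]), 'tau': array([-1.45142817e-04, -6.25444365e+01,  4.88770008e-02, -3.91605914e+01,
        1.62146013e-02,  9.85036371e-03,  1.43553683e-05]), 'position': array([0.23909938, 0.57704183, 0.23050492]), 'ee_rot': array([ 1.95125088e-01,  9.80778094e-01, -7.21429609e-04, -1.02552070e-04]), 'ft_force': array([ 1.17402449, -0.6668567 , -0.07042611]), 'torque': array([ 0.02327396, -0.01762292,  0.02871938]), 'grip_width': 0.999012120441528}
{'camera_matrix': array([[482.98978499,   0.        , 317.8225459 ],
       [  0.        , 482.98978499, 236.69532699],
       [  0.        ,   0.        ,   1.        ]]), 'xyz': array([0.53804795, 0.03333546, 0.83544644]), 'rotation': array([ 0.70822181, -0.70549221,  0.01808465, -0.01937914])}
top mouth_orange look [{'rect': [293.2, 283.2, 170.6, 38.0], 'conf': 0
[... 554 characters left out ...]
       [  0.        ,   0.        ,   1.        ]]), 'xyz': array([0.78922135, 0.33826426, 0.71081593]), 'rotation': array([ 0.27547956,  0.91770815, -0.27340895, -0.08467764])}
scene mouth_orange look [{'rect': [304.1, 131.4, 76.6, 115.7], 'conf': 0.64}]
scene mouth_orange place [{'xy': [360.2, 209.1], 'conf': 0.92}]
scene stirrer_orange look []
scene stirrer_orange place []
scene tray look [{'rect': [303.8, 270.3, 239.7, 208.5], 'conf': 0.57}]
scene tray place [{'xy': [412.7, 375.1], 'conf': 0.59}]
scene tube_green look [{'rect': [175.9, 129.0, 78.4, 102.8], 'conf': 0.85}, {'rect': [354.1, 203.4, 9.7, 16.7], 'conf': 0.39}]
scene tube_green place it knows: mouth_orange, stirrer_orange, tray
```

```bash
sed -i "s/R=np.array(i\['rotation'\])/R=Rot.from_quat(i['rotation']).as_matrix()/; 1a from scipy.spatial.transform import Rotation as Rot" h.py
python3 - <<'E'
from h import *
for n,uv in (('top',[(334.3,294,.15),(199,263,.0)]),('scene',[(360.2,209.1,.15),(412.7,375.1,0)])):
    d=np.load(f'pics/{n}0.png.npy')
    for u,v,z in uv: print(n,u,v,onplane(n,u,v,z), world(n,u,v,d[int(v),int(u)]))
p=cv2.imread('pics/top0.png');d=np.load('pics/top0.png.npy')
hsv=cv2.cvtColor(p,cv2.COLOR_BGR2HSV)
for nm,lo,hi in (('orange',5,20),('green',45,85)):
    m=cv2.inRange(hsv,(lo,130,80),(hi,255,255)); n,l,s,c=cv2.connectedComponentsWithStats(m)
    for i in range(1,n):
        if s[i,4]>40:
            v,u=np.where((l==i)); w=world('top',u,v,d[v,u]); print(nm,s[i],c[i],np.median(w,0).round(4),cv2.minAreaRect(w[:,:2].astype(np.float32)))
E
```

```text
top 334.3 294 [0.49344993 0.01107584 0.15      ] [[0.49243101 0.01056729 0.13433963]]
top 199 263 [0.53605579 0.24008859 0.        ] [[0.53606803 0.23881897 0.00513027]]
scene 360.2 209.1 [0.49077818 0.00605203 0.15      ] [[0.4895713  0.00470862 0.14773213]]
scene 412.7 375.1 [0.5427445  0.24142556 0.        ] [[0.54470379 0.24219537 0.00565043]]
orange [336 282  21  26 423] [346.44208038 294.61938534] [ 0.4935 -0.0055  0.1701] ((0.5023528933525085, -0.0011332966387271881), (0.09285663068294525, 0.03502282500267029), 23.33363914489746)
orange [451 295  14  24 172] [459.14534884 306.36627907] [ 0.4777 -0.1594  0.1699] ((0.4678288400173187, -0.18386773765087128), (0.06812985986471176, 0.03626309335231781), 74.99211883544922)
green [371  25  17  16 219] [379.29680365  32.70319635] [ 0.8716 -0.0531  0.1505] ((0.8713374733924866, -0.053234316408634186), (0.02309870906174183, 0.02363099902868271), 0.6083356738090515)
green [464  46  17  17 227] [472.          54.24669604] [ 0.8402 -0.1876  0.1504] ((0.7305402159690857, -0.1016128659248352), (0.02498810738325119, 0.4695025384426117), 51.92073059082031)
green [302  56  17  17 233] [310.11158798  64.07296137] [0.8247 0.047  0.1504] ((0.7187349200248718, 0.046219352632761), (0.3615473508834839, 0.023205025121569633), 0.40622565150260925)
green [550 164   8  22 139] [553.39568345 174.64748201] [ 0.6617 -0.2918  0.1702] ((0.6728383302688599, -0.3325933814048767), (0.028521226719021797, 0.10058282315731049), 16.67513084411621)
green [431 166  20  23 413] [440.86682809 177.42130751] [ 0.6559 -0.1357  0.1702] ((0.609886884689331, -0.054497987031936646), (0.03652257099747658, 0.22398284077644348), 30.01860809326172)
```

View pics/top0.png

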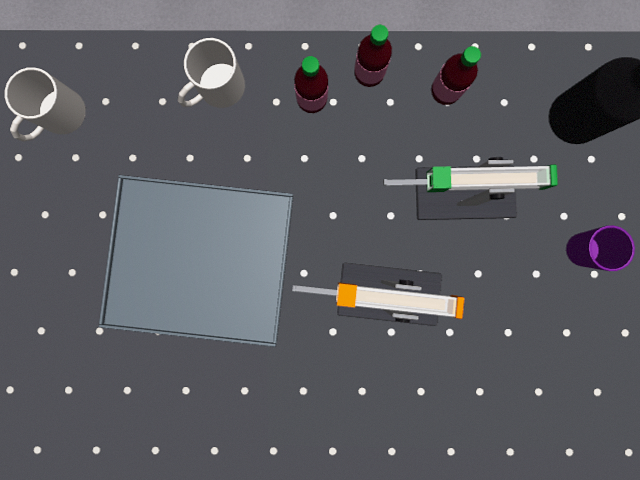

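View pics/scene0.png

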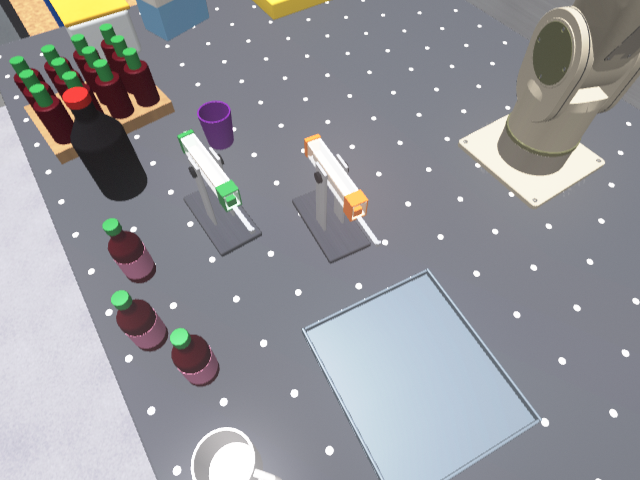

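The top view shows the orange collar at about (346,295), its tail at (459,306), the tongue running left to (293,289) and the tray centred near (197,262). In the scene view the tubes are level, and the orange one (collar at 356,205) is the nearer to the tray. I'll refine the axis next and plan the first moves.

```bash
cat >> h.py <<'E'
def plan(tgt,yaw,n=5,smax=.038,tmax=6.8,o=None):
    """rows in tool axes toward world xyz tgt with tool-y world yaw (deg)"""
    if o is None: o=manip.get_obs()
    p=np.array(o['position']);R=Rot.from_quat(o['ee_rot']).as_matrix()
    tgt=np.array(tgt,float);print('pos',p.round(4),'F',np.round(o['ft_force'],1),'g',round(float(o['grip_width']),3),'t',o['clock'])
    y0=np.degrees(np.arctan2(R[1,1],R[0,1]));print('yaw',y0.round(2),'tilt',np.degrees(np.arccos(-R[2,2])).round(2))
    rows=[]
    for k in range(n):
        d=tgt-p;L=np.linalg.norm(d);d=d if L<smax else d*smax/L
        a=(yaw-y0+90)%180-90; a=np.clip(a,-tmax,tmax)
        rows.append([*(R.T@d).round(4),round(-a,2)])
        p=p+d;R=Rot.from_euler('z',a,degrees=True).as_matrix()@R;y0+=a
    for i in range(0,n,5): print([[float(x) for x in r] for r in rows[i:i+5]])
E
python3 - <<'E'
from h import *
p=cv2.imread('pics/top0.png');d=np.load('pics/top0.png.npy');hsv=cv2.cvtColor(p,cv2.COLOR_BGR2HSV)
m=cv2.inRange(hsv,(5,130,80),(20,255,255))
C=[]
for u0,u1 in ((330,362),(445,470)):
    v,u=np.where(m>0);k=(u>u0)&(u<u1);u,v=u[k],v[k];w=world('top',u,v,d[v,u]);w=w[abs(w[:,2]-.17)<.004]
    r=cv2.minAreaRect(w[:,:2].astype(np.float32));print(r,w.mean(0),len(w));C.append(np.array(r[0]))
a=C[0]-C[1];print(np.degrees(np.arctan2(a[1],a[0])),np.linalg.norm(a))
# tongue: grey pts ahead of mouth
v,u=np.mgrid[270:310,285:336].reshape(2,-1);w=world('top',u,v,d[v,u]);w=w[(w[:,2]>.12)&(w[:,2]<.145)]
r=cv2.minAreaRect(w[:,:2].astype(np.float32));print('tongue',r,w.mean(0),cv2.fitLine(w[:,:2].astype(np.float32),2,0,.01,.01).ravel())
# tray
tc=[onplane('top',*c,.018) for c in ((120,177),(292,195),(275,345),(102,326))];print(np.round(tc,3),np.mean(tc,0))
plan([.494,0,.24],-5.8,20)
E
```

```text
((0.49372705817222595, -0.004912122152745724), (0.024934614077210426, 0.030224423855543137), 84.74520111083984) [ 0.4937018  -0.00490752  0.1702142 ] 401
((0.47757527232170105, -0.15940183401107788), (0.009689531289041042, 0.0298459529876709), 85.17221069335938) [ 0.47761239 -0.15931063  0.17012736] 146
84.0314518306028 0.15533174580951478
tongue ((0.49853837490081787, 0.04027915745973587), (0.06231153383851051, 0.008032743819057941), 83.92703247070312) [0.49854238 0.04026806 0.1357667 ] [0.10527293 0.99444336 0.49854237 0.04026806]
[[0.682 0.373 0.018]
 [0.652 0.079 0.018]
 [0.399 0.106 0.018]
 [0.43  0.397 0.018]] [0.54093686 0.23874916 0.018     ]
pos [0.2392 0.5774 0.2313] F [ 0.4 -0.1  1.1] g 1.0 t 0.8
yaw 67.49 tilt 0.01
[[-0.0275, -0.0262, -0.0005, 6.8], [-0.0304, -0.0228, -0.0005, 6.8], [-0.0329, -0.019, -0.0005, 6.8], [-0.0349, -0.015, -0.0005, 6.8], [-0.0364, -0.0108, -0.0005, 6.8]]
[[-0.0375, -0.0064, -0.0005, 6.8], [-0.0379, -0.0019, -0.0005, 6.8], [-0.0379, 0.0026, -0.0005, 6.8], [-0.0373, 0.0071, -0.0005, 6.8], [-0.0362, 0.0114, -0.0005, 6.8]]
[[-0.0346, 0.0156, -0.0005, 5.29], [-0.033, 0.0188, -0.0005, -0.0], [-0.033, 0.0188, -0.0005, -0.0], [-0.033, 0.0188, -0.0005, -0.0], [-0.033, 0.0188, -0.0005, -0.0]]
[[-0.033, 0.0188, -0.0005, -0.0], [-0.0201, 0.0114, -0.0003, -0.0], [0.0, 0.0, 0.0, -0.0], [0.0, 0.0, 0.0, -0.0], [0.0, 0.0, 0.0, -0.0]]
```

Emit:
apply_moves(
  commands=[
    [-0.0275,-0.026,-0.001,6.8,1],
    [-0.03,-0.023,-0.001,6.8,1],
    [-0.033,-0.019,-0.001,6.8,1],
    [-0.035,-0.015,-0.001,6.8,1],
    [-0.036,-0.011,0,6.8,1],
  ],
)

```text
clock: 1.22
position: [0.3108, 0.4044, 0.2327]
ee_rot: [0.477, 0.879, -0.0, -0.002]
ft_force: [1.5, 0.7, 0.5]
grip_width: 0.302
```

Emit:
apply_moves(
  commands=[
    [-0.0375,-0.006,-0.001,6.8,1],
    [-0.038,-0.002,-0.001,6.8,1],
    [-0.038,0.003,-0.001,6.8,1],
    [-0.037,0.007,-0.001,6.8,1],
    [-0.036,0.011,0,6.8,1],
  ],
)

```text
clock: 1.63
position: [0.3862, 0.2208, 0.237]
ee_rot: [0.723, 0.691, 0.0, -0.003]
ft_force: [1.3, -0.3, 0.3]
grip_width: 0.002
```

Run:
```python
from h import *
plan([.4945,0,.22],-6.0,15)
```

```text
pos [0.3862 0.2208 0.237 ] F [ 1.3 -0.3  0.3] g 0.002 t 1.6333
yaw -2.66 tilt 0.33
[[-0.0332, 0.0183, 0.0024, 3.34], [-0.0321, 0.0202, 0.0024, -0.0], [-0.0321, 0.0202, 0.0024, -0.0], [-0.0321, 0.0202, 0.0024, -0.0], [-0.0321, 0.0202, 0.0024, -0.0]]
[[-0.0321, 0.0202, 0.0024, -0.0], [-0.0156, 0.0098, 0.0012, -0.0], [0.0, 0.0, 0.0, -0.0], [0.0, 0.0, 0.0, -0.0], [0.0, 0.0, 0.0, -0.0]]
[[0.0, 0.0, 0.0, -0.0], [0.0, 0.0, 0.0, -0.0], [0.0, 0.0, 0.0, -0.0], [0.0, 0.0, 0.0, -0.0], [0.0, 0.0, 0.0, -0.0]]
```

Emit:
apply_moves(
  commands=[
    [-0.033,0.018,0.002,3.3,1],
    [-0.032,0.02,0.002,0,1],
    [-0.032,0.02,0.002,0,1],
    [-0.032,0.02,0.002,0,1],
    [-0.032,0.02,0.002,0,1],
  ],
)

```text
clock: 2.05
position: [0.4697, 0.0413, 0.2278]
ee_rot: [0.747, 0.665, 0.004, -0.003]
ft_force: [1.5, 0.7, -0.5]
grip_width: 0.002
```

Emit:
apply_moves(
  commands=[
    [-0.032,0.02,0.002,0,1],
    [-0.01,0.007,0.001,0,1],
    [0,0,0,0,1],
  ],
)

```text
clock: 2.3
position: [0.494, -0.0146, 0.225]
ee_rot: [0.75, 0.661, 0.004, -0.001]
ft_force: [-0.8, 0.9, -0.5]
grip_width: 0.001
```

Run:
```python
from h import *
plan([.4945,0,.176],-6.0,5,.02)
```

```text
pos [ 0.494  -0.0146  0.225 ] F [-0.8  0.9 -0.5] g 0.001 t 2.3
yaw -7.27 tilt 0.53
[[0.0055, -0.0006, 0.0192, -1.27], [0.0055, -0.0005, 0.0192, -0.0], [0.0031, -0.0003, 0.0107, -0.0], [0.0, 0.0, 0.0, -0.0], [0.0, 0.0, 0.0, -0.0]]
```

Emit:
apply_moves(
  commands=[
    [0.0055,-0.0005,0.015,-1.3,1],
    [0.0055,-0.0005,0.015,0,1],
    [0.003,0,0.01,0,1],
    [0,0,0.005,0,1],
    [0,0,0,0,1],
  ],
)

```text
clock: 2.72
position: [0.4947, 0.0021, 0.1794]
ee_rot: [0.743, 0.669, 0.005, -0.001]
ft_force: [0.4, 0.6, 0.8]
grip_width: -0.006
```

Run:
```python
from h import *
plan([.4945,0.0,.155],-6.0,5,.01)
```

```text
pos [0.4947 0.0021 0.1794] F [0.4 0.6 0.8] g -0.006 t 2.7167
yaw -5.97 tilt 0.64
[[-0.001, -0.0, 0.01, 0.03], [-0.001, -0.0, 0.01, -0.0], [-0.0004, -0.0, 0.0045, -0.0], [0.0, 0.0, 0.0, -0.0], [0.0, 0.0, 0.0, -0.0]]
```

Emit:
apply_moves(
  commands=[
    [-0.0015,0,0.008,0,1],
    [-0.0005,0,0.008,0,1],
    [0,0,0.008,0,1],
    [0,0,0.006,0,1],
    [0,0,0.005,0,1],
  ],
)

```text
clock: 3.13
position: [0.4962, 0.0022, 0.1443]
ee_rot: [0.742, 0.67, 0.008, -0.001]
ft_force: [-0.9, -0.8, 2.9]
grip_width: 0.003
```

Emit:
apply_moves(
  commands=[
    [-0.001,0.001,0.005,0,1],
    [0,0,0.004,0,1],
    [0,0,0.003,0,1],
  ],
)

```text
clock: 3.38
position: [0.4973, 0.0009, 0.1308]
ee_rot: [0.742, 0.67, 0.008, -0.001]
ft_force: [-5.1, 3.0, 23.5]
grip_width: 0.001
```

Emit:
apply_moves(
  commands=[
    [0,0,-0.01,0,1],
    [0,0,-0.02,0,1],
    [0,0,-0.03,0,0.0],
    [0,0,-0.03,0,0.0],
    [0,0,-0.03,0,0.0],
  ],
)

```text
clock: 3.8
position: [0.492, -0.0024, 0.2492]
ee_rot: [0.743, 0.669, 0.001, -0.003]
ft_force: [0.3, 0.3, -1.0]
grip_width: 0.416
```

Emit:
apply_moves(
  commands=[
    [0.03,0,-0.01,0,0],
    [0.03,0,0,0,0.0],
    [0.035,0,0,0,0.0],
    [0.035,0,0,0,0.0],
    [0.035,0,0,0,0.0],
  ],
)

```text
clock: 4.22
position: [0.5147, 0.1563, 0.2728]
ee_rot: [0.75, 0.662, 0.008, 0.001]
ft_force: [1.4, -0.2, 0.1]
grip_width: 0.499
```

Run:
```python
from h import *
for c in ('top','scene'):
    save(c,c+'1.png')
    for t in ('mouth_orange','stirrer_orange'): print(c,t,nets.look_for(c,t),nets.place_of(c,t))
a=cv2.imread('pics/top1.png')[230:380,230:470];b=cv2.imread('pics/scene1.png')[110:310,240:500]
cv2.imwrite('pics/c1.png',np.vstack([cv2.resize(a,(480,300)),cv2.resize(b[:160],(480,295))]))
plan([.5,0,.2],-6,1)
```

```text
top mouth_orange [{'rect': [336.1, 281.7, 126.3, 37.5], 'conf': 0.89}] [{'xy': [340.8, 292.3], 'conf': 0.79}]
top stirrer_orange [{'rect': [306.0, 284.0, 31.6, 12.1], 'conf': 0.61}] []
scene mouth_orange [{'rect': [304.0, 120.7, 65.4, 139.0], 'conf': 0.76}] [{'xy': [354.4, 218.4], 'conf': 0.61}]
scene stirrer_orange [{'rect': [346.7, 216.5, 26.2, 42.5], 'conf': 0.92}] [{'xy': [347.5, 212.3], 'conf': 0.59}]
pos [0.5146 0.1543 0.272 ] F [ 0.   0.2 -1.3] g 0.5 t 4.7167
yaw -7.12 tilt 0.86
[[-0.0346, 0.0009, 0.0157, -1.12]]
```

View pics/c1.png

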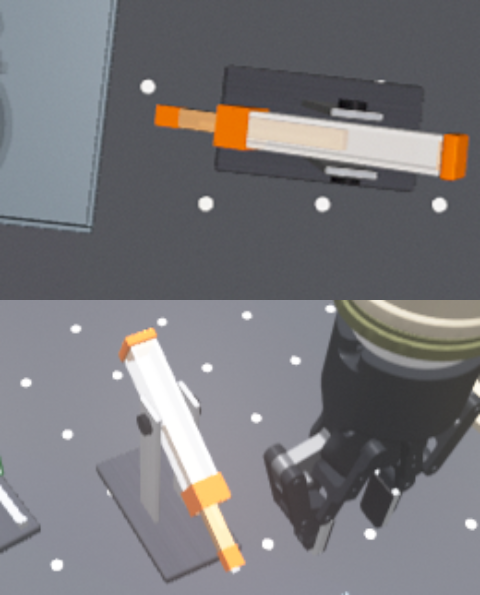

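The tube is tipped and stays. The stirrer's orange end shows at about (313,288) in the top picture, with free air on both sides. Next I check the exposed stick against the geometric model.

Run:
```python
from h import *
a=np.radians(84.0);f=np.array([np.cos(a),np.sin(a)]);piv=np.array([.4937,-.0049])+f*(.0125-.095)
def st(s,h,t=np.radians(27)): F=s*np.cos(t)+h*np.sin(t);return np.r_[piv+f*F,.15-s*np.sin(t)+h*np.cos(t)]
print('model centre s=135',st(.135,-.0075),'front top',st(.155,0),'mouth',st(.095,0))
for c,(u0,u1,v0,v1) in (('top',(300,336,280,300)),('scene',(340,380,210,265))):
    d=np.load(f'pics/{c}1.png.npy');p=cv2.imread(f'pics/{c}1.png');hsv=cv2.cvtColor(p,cv2.COLOR_BGR2HSV)
    m=cv2.inRange(hsv,(3,60,60),(25,255,255));v,u=np.where(m>0);k=(u>=u0)&(u<u1)&(v>=v0)&(v<v1);u,v=u[k],v[k]
    w=world(c,u,v,d[v,u]);F=(w[:,:2]-piv)@f;L=(w[:,:2]-piv)@np.array([-f[1],f[0]])
    for lo in range(80,150,7):
        k=(F*1e3>=lo)&(F*1e3<lo+7)&(w[:,2]>.04)
        if k.sum()>2: print(c,lo,k.sum(),'z',np.percentile(w[k,2],[10,50,90]).round(4),'lat',L[k].min().round(4),L[k].mean().round(4),L[k].max().round(4))
    print(F.max())
g=st(.136,-.0075);plan([g[0],g[1],.15],-6,8,.03)
```

```text
model centre s=135 [0.49729379 0.02929261 0.08202873] front top [0.49951241 0.0504014  0.07963147] mouth [ 0.49392428 -0.00276613  0.1068709 ]
top 94 38 z [0.0989 0.1002 0.1023] lat -0.0071 -0.0001 0.0069
top 101 48 z [0.0948 0.0973 0.0991] lat -0.0078 -0.0005 0.0071
top 108 47 z [0.0915 0.094  0.0958] lat -0.0078 -0.0006 0.0072
top 115 47 z [0.0876 0.0894 0.0914] lat -0.0081 -0.0005 0.0069
top 122 50 z [0.0846 0.0868 0.0886] lat -0.0401 -0.0015 0.0074
top 129 48 z [0.0807 0.0834 0.0851] lat -0.0082 -0.0003 0.0073
top 136 20 z [0.0791 0.0802 0.0817] lat -0.0081 -0.0005 0.0076
0.1405027802535419
scene 80 115 z [0.1031 0.128  0.1301] lat -0.0149 -0.0021 0.0156
scene 87 88 z [0.098  0.1255 0.1276] lat -0.0148 -0.0008 0.0159
scene 94 16 z [0.0858 0.0935 0.1002] lat -0.0077 -0.0043 0.0075
scene 101 15 z [0.0852 0.0916 0.0966] lat -0.008 -0.0041 0.007
scene 108 15 z [0.0787 0.0839 0.092 ] lat -0.0075 -0.0048 0.007
scene 115 29 z [0.0761 0.0877 0.0897] lat -0.0078 -0.0021 0.0078
scene 122 57 z [0.0752 0.0848 0.0876] lat -0.0079 -0.0012 0.0093
scene 129 49 z [0.0742 0.082  0.0836] lat -0.0077 -0.0011 0.0081
scene 136 9 z [0.0796 0.0806 0.0816] lat -0.0057 -0.0004 0.0059
0.45467476478191665
pos [0.5146 0.1543 0.272 ] F [ 0.   0.2 -1.3] g 0.5 t 4.7167
yaw -7.12 tilt 0.86
[[-0.0217, -0.0005, 0.0207, -1.12], [-0.0217, -0.0009, 0.0207, -0.0], [-0.0217, -0.0009, 0.0207, -0.0], [-0.0217, -0.0009, 0.0207, -0.0], [-0.0217, -0.0009, 0.0207, -0.0]]
[[-0.018, -0.0008, 0.0172, -0.0], [0.0, 0.0, 0.0, -0.0], [0.0, 0.0, 0.0, -0.0]]
```

Emit:
apply_moves(
  commands=[
    [-0.0215,-0.0005,0.02,-1.1,0],
    [-0.0215,-0.001,0.02,0,0],
    [-0.0215,-0.001,0.02,0,0],
    [-0.0215,-0.001,0.02,0,0],
    [-0.0215,-0.001,0.02,0,0],
  ],
)

```text
clock: 5.13
position: [0.5019, 0.0488, 0.1718]
ee_rot: [0.741, 0.671, 0.013, 0.002]
ft_force: [0.6, -0.4, -0.1]
grip_width: 0.5
```

Emit:
apply_moves(
  commands=[
    [-0.01,0,0.012,0,0],
    [0,0,0,0,0],
  ],
)

```text
clock: 5.3
position: [0.4983, 0.0325, 0.1559]
ee_rot: [0.744, 0.668, 0.01, 0.001]
ft_force: [-0.6, 0.0, 1.0]
grip_width: 0.497
```

Run:
```python
from h import *
plan([.4974,.0302,.1],-6,5,.015)
```

```text
pos [0.4983 0.0325 0.1559] F [-0.6  0.   1. ] g 0.497 t 5.3
yaw -6.13 tilt 1.19
[[-0.0008, -0.0004, 0.015, -0.13], [-0.0008, -0.0004, 0.015, -0.0], [-0.0008, -0.0004, 0.015, -0.0], [-0.0006, -0.0003, 0.0109, -0.0], [0.0, 0.0, 0.0, -0.0]]
```

Emit:
apply_moves(
  commands=[
    [-0.001,-0.0005,0.016,0,0],
    [-0.001,-0.0005,0.016,0,0],
    [-0.001,-0.0005,0.014,0,0],
    [0,0,0.01,0,0],
    [0,0,0,0,0],
  ],
)

```text
clock: 5.72
position: [0.4995, 0.031, 0.1015]
ee_rot: [0.745, 0.667, 0.013, 0.002]
ft_force: [-1.2, -0.1, 0.2]
grip_width: 0.503
```

Run:
```python
from h import *
plan([.4974,.0302,.0745],-6,5,.008)
```

```text
pos [0.4995 0.031  0.1015] F [-1.2 -0.1  0.2] g 0.503 t 5.7167
yaw -6.32 tilt 1.48
[[-0.0004, -0.0007, 0.008, -0.32], [-0.0004, -0.0007, 0.008, -0.0], [-0.0004, -0.0007, 0.008, -0.0], [-0.0002, -0.0003, 0.0031, -0.0], [0.0, 0.0, 0.0, -0.0]]
```

Emit:
apply_moves(
  commands=[
    [-0.0005,-0.001,0.008,-0.3,0],
    [-0.0005,-0.001,0.008,0,0],
    [0,-0.001,0.007,0,0],
    [0,0,0.003,0,0],
    [0,0,0,0,0],
  ],
)

```text
clock: 6.13
position: [0.4985, 0.0324, 0.0755]
ee_rot: [0.742, 0.67, 0.014, 0.002]
ft_force: [0.5, 1.1, -0.1]
grip_width: 0.5
```

Run:
```python
from h import *
plan([.4974,.0302,.0745],-6,1,.008)
```

```text
pos [0.4985 0.0324 0.0755] F [ 0.5  1.1 -0.1] g 0.5 t 6.1333
yaw -5.9 tilt 1.68
[[-0.0023, -0.0009, 0.001, 0.1]]
```

Emit:
apply_moves(
  commands=[
    [-0.002,-0.001,0.001,0,0],
    [0,0,0,0,0.3],
    [0,0,0,0,0.6],
    [0,0,0,0,1],
    [0,0,0,0,1],
  ],
  squeeze=40,
)

```text
clock: 6.55
position: [0.4978, 0.0304, 0.0752]
ee_rot: [0.742, 0.67, 0.015, 0.002]
ft_force: [0.2, 0.0, -1.2]
grip_width: 0.163
```

Emit:
apply_moves(
  commands=[
    [0,0,0,0,1],
    [0,0,0,0,1],
    [0,0,0,0,1],
  ],
)

```text
clock: 6.8
position: [0.498, 0.0304, 0.0755]
ee_rot: [0.742, 0.67, 0.015, 0.002]
ft_force: [0.7, 0.0, 0.5]
grip_width: 0.16
```

Emit:
apply_moves(
  commands=[
    [0,0,-0.004,0,1],
    [0,0,-0.004,0,1],
    [0,0,-0.003,0,1],
    [0,0,0,0,1],
  ],
)

```text
clock: 7.13
position: [0.4977, 0.0301, 0.0877]
ee_rot: [0.743, 0.67, 0.015, 0.002]
ft_force: [0.4, 0.2, -0.3]
grip_width: 0.162
```

Run:
```python
from h import *
for c in ('top','scene'):
    save(c,c+'2.png')
a=cv2.imread('pics/top2.png')[230:380,230:470];b=cv2.imread('pics/scene2.png')[110:310,240:500]
cv2.imwrite('pics/c2.png',np.vstack([cv2.resize(a,(480,300)),cv2.resize(b[:160],(480,295))]))
plan([.498,.0304,.0865],-6,1,.008)
```

```text
pos [0.4975 0.0302 0.0873] F [ 0.1 -0.4 -0.9] g 0.166 t 7.2333
yaw -5.92 tilt 1.75
[[0.0003, 0.0004, 0.0008, 0.08]]
```

View pics/c2.png

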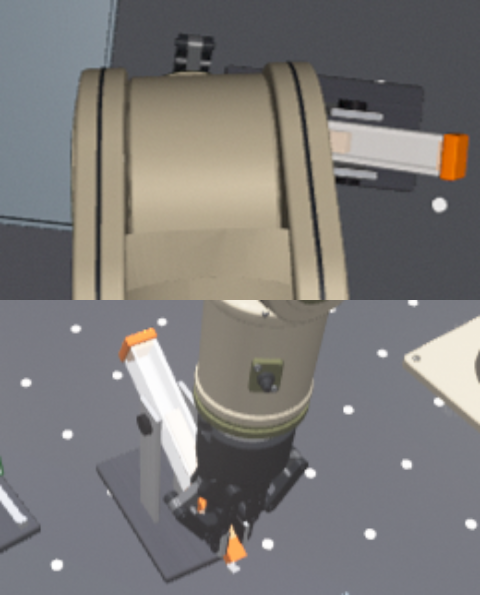

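The stirrer is held and lifted 12 mm vertically, which is about 10.6 mm off the tongue. Its orange front clears the lip, at about (232,545) in the crop. Next I draw it out along the tipped axis.

```bash
cat > d.py <<'E'
from h import *
import sys
# target point along draw line at distance L (m) from lifted pose
L=float(sys.argv[1]);a=np.radians(84.0);t=np.radians(27)
P0=np.array([.4977,.0302,.0872]);dr=np.array([np.cos(a)*np.cos(t),np.sin(a)*np.cos(t),-np.sin(t)])
p=np.array(manip.get_obs()['position'])-P0;s=p@dr;print('along',round(s,4),'off',(p-s*dr).round(4))
plan(P0+dr*L,-6,5,.012)
E
python3 d.py .055
```

```text
along -0.0001 off [-0.0002  0.      0.    ]
pos [0.4975 0.0302 0.0873] F [ 0.1 -0.4 -0.9] g 0.166 t 7.2333
yaw -5.92 tilt 1.75
[[0.0106, -0.0001, 0.0057, 0.08], [0.0106, -0.0001, 0.0057, -0.0], [0.0106, -0.0001, 0.0057, -0.0], [0.0106, -0.0001, 0.0057, -0.0], [0.0062, -0.0001, 0.0033, -0.0]]
```

Emit:
apply_moves(
  commands=[
    [0.007,0,0.0038,0,1],
    [0.01,0,0.0053,0,1],
    [0.01,0,0.0053,0,1],
  ],
)

```text
clock: 7.48
position: [0.5013, 0.0575, 0.0732]
ee_rot: [0.744, 0.668, 0.016, 0.003]
ft_force: [-0.1, -0.1, 0.2]
grip_width: 0.161
```

```bash
python3 d.py .08
```

```text
along 0.0309 off [ 0.0007 -0.0001 -0.    ]
pos [0.5013 0.0575 0.0732] F [-0.1 -0.1  0.2] g 0.161 t 7.4833
yaw -6.11 tilt 1.84
[[0.0106, -0.0003, 0.0057, -0.11], [0.0106, -0.0003, 0.0057, -0.0], [0.0106, -0.0003, 0.0057, -0.0], [0.0106, -0.0003, 0.0057, -0.0], [0.0009, -0.0, 0.0005, -0.0]]
```

Tracking is good and the forces are nil, so I continue.

Emit:
apply_moves(
  commands=[
    [0.0105,-0.0005,0.0056,0,1],
    [0.0105,-0.0005,0.0056,0,1],
    [0.0105,0,0.0056,0,1],
    [0.0105,0,0.0056,0,1],
  ],
)

```text
clock: 7.82
position: [0.5048, 0.106, 0.048]
ee_rot: [0.743, 0.669, 0.015, 0.002]
ft_force: [0.0, -0.2, -0.9]
grip_width: 0.161
```

```bash
python3 d.py .118
```

```text
along 0.0857 off [-0.0009 -0.0001 -0.0003]
pos [0.5048 0.106  0.048 ] F [ 0.  -0.2 -0.9] g 0.161 t 7.8167
yaw -5.97 tilt 1.75
[[0.0106, 0.0002, 0.0055, 0.03], [0.0106, 0.0002, 0.0055, -0.0], [0.0074, 0.0001, 0.0039, -0.0], [0.0, 0.0, 0.0, -0.0], [0.0, 0.0, 0.0, -0.0]]
```

Emit:
apply_moves(
  commands=[
    [0.0105,0,0.0055,0,1],
    [0.0105,0,0.0055,0,1],
    [0.0075,0,0.004,0,1],
    [0.02,0,-0.004,0,1],
    [0.02,0,-0.01,0,1],
  ],
)

```text
clock: 8.23
position: [0.5098, 0.1781, 0.0425]
ee_rot: [0.743, 0.669, 0.012, 0.002]
ft_force: [0.2, 0.2, -0.4]
grip_width: 0.163
```

Emit:
apply_moves(
  commands=[
    [0.025,0.005,-0.015,0,1],
    [0.025,0.006,-0.01,0,1],
    [0.02,0.006,0,0,1],
    [0,0,0,0,1],
  ],
)

```text
clock: 8.57
position: [0.5339, 0.255, 0.07]
ee_rot: [0.742, 0.67, 0.012, 0.001]
ft_force: [-0.3, 0.5, -1.2]
grip_width: 0.166
```

Run:
```python
from h import *
for c in ('top','scene'): save(c,c+'3.png')
cv2.imwrite('pics/c3.png',cv2.imread('pics/scene3.png')[100:460,200:600])
plan([.54,.285,.035],-6,5,.02)
```

```text
pos [0.5334 0.2508 0.0694] F [ 0.  -0.8 -0.6] g 0.16 t 8.6667
yaw -6.0 tilt 1.29
[[0.014, 0.001, 0.0143, 0.0], [0.014, 0.001, 0.0143, -0.0], [0.0063, 0.0004, 0.0064, -0.0], [0.0, 0.0, 0.0, -0.0], [0.0, 0.0, 0.0, -0.0]]
```

View pics/c3.png

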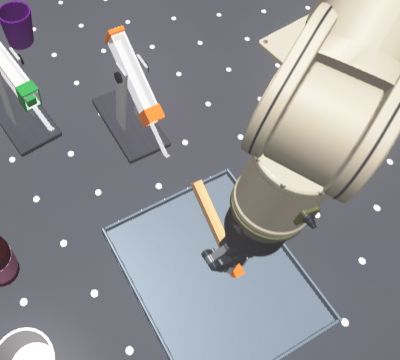

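Emit:
apply_moves(
  commands=[
    [0.012,0.001,0.012,0,1],
    [0.012,0.001,0.012,0,1],
    [0.006,0.001,0.012,0,1],
    [0,0,0.008,0,1],
    [0,0,0.003,0,1],
  ],
  squeeze=20,
)

```text
clock: 9.08
position: [0.5409, 0.2756, 0.0199]
ee_rot: [0.745, 0.667, 0.01, 0.003]
ft_force: [-1.0, 0.2, -0.2]
grip_width: 0.165
```

Run:
```python
from h import *
plan([.54,.285,.012],-6,5,.003)
```

```text
pos [0.5409 0.2756 0.0199] F [-1.   0.2 -0.2] g 0.165 t 9.0833
yaw -6.39 tilt 1.19
[[0.0022, -0.0005, 0.0019, -0.39], [0.0022, -0.0005, 0.0019, -0.0], [0.0022, -0.0005, 0.0019, -0.0], [0.0022, -0.0005, 0.0019, -0.0], [0.0002, -0.0, 0.0002, -0.0]]
```

Emit:
apply_moves(
  commands=[
    [0,0,0.003,0,1],
    [0,0,0.003,0,1],
    [0,0,0.002,0,1],
    [0,0,0.002,0,1],
  ],
)

```text
clock: 9.42
position: [0.5427, 0.273, 0.0115]
ee_rot: [0.747, 0.665, 0.011, 0.003]
ft_force: [-2.1, -1.4, 11.0]
grip_width: 0.16
```

Emit:
apply_moves(
  commands=[
    [0,0,0.002,0,1],
    [0,0,0.001,0,1],
  ],
)

```text
clock: 9.58
position: [0.545, 0.2731, 0.0118]
ee_rot: [0.747, 0.665, 0.014, 0.003]
ft_force: [-0.3, -0.1, 3.4]
grip_width: 0.164
```

Emit:
apply_moves(
  commands=[
    [0,0,0.004,0,1],
    [0,0,0.004,0,1],
  ],
)

```text
clock: 9.75
position: [0.5488, 0.2729, 0.0085]
ee_rot: [0.748, 0.664, 0.017, 0.004]
ft_force: [-0.4, -2.0, 15.0]
grip_width: 0.161
```

Run:
```python
from h import *
save('scene','scene4.png')
cv2.imwrite('pics/c4.png',cv2.resize(cv2.imread('pics/scene4.png')[240:460,300:560],None,fx=2,fy=2))
plan([.54,.285,.012],-6,1,.003)
```

```text
pos [0.5491 0.273  0.0082] F [ 1.   0.7 11.4] g 0.161 t 9.8
yaw -6.85 tilt 2.07
[[0.0021, -0.002, -0.0007, -0.85]]
```

View pics/c4.png

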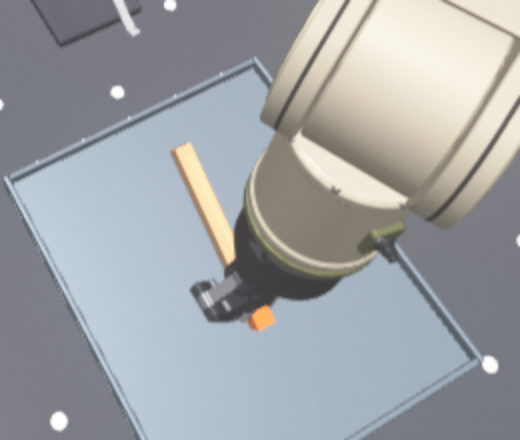

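The stirrer lies over the tray with its front end (260,318 in the crop) on the floor and its rear at about (182,150) still a little raised. I release it gently, retreat upward and check.

Emit:
apply_moves(
  commands=[
    [0,0,-0.001,0,0.6],
    [0,0,0,0,0.5],
    [0,0,0,0,0.4],
    [0,0,0,0,0.2],
    [0,0,0,0,0.2],
  ],
)

```text
clock: 10.22
position: [0.5504, 0.2712, 0.011]
ee_rot: [0.749, 0.663, 0.019, 0.004]
ft_force: [-0.7, 0.4, -1.1]
grip_width: 0.399
```

Emit:
apply_moves(
  commands=[
    [0,0,-0.01,0,0],
    [0,0,-0.02,0,0],
    [0,0,-0.03,0,0],
    [0,0,-0.04,0,0],
    [0,0,-0.04,0,0],
  ],
)

```text
clock: 10.63
position: [0.54, 0.2653, 0.1478]
ee_rot: [0.749, 0.663, 0.01, 0.003]
ft_force: [0.7, -0.3, 0.8]
grip_width: 0.5
```

Emit:
apply_moves(
  commands=[
    [0.03,0.01,-0.03,0,0],
    [0.04,0,-0.01,0,0],
    [0.04,0,0,0,0],
    [0.04,0,0,0,0],
    [0.03,0,0,0,0],
  ],
)

```text
clock: 11.05
position: [0.5779, 0.4381, 0.2093]
ee_rot: [0.754, 0.657, 0.018, 0.005]
ft_force: [0.3, 0.1, 0.8]
grip_width: 0.501
```

Run:
```python
from h import *
for c in ('top','scene'):
    p,d=save(c,c+'5.png'); print(c,nets.look_for(c,'stirrer_orange'),nets.place_of(c,'stirrer_orange'))
    hsv=cv2.cvtColor(p,cv2.COLOR_RGB2HSV);m=cv2.inRange(hsv,(3,60,60),(25,255,255));v,u=np.where((m>0)&(d>0));w=world(c,u,v,d[v,u])
    w=w[(w[:,0]>.41)&(w[:,0]<.67)&(w[:,1]>.1)&(w[:,1]<.39)&(w[:,2]<.1)]
    print(len(w),cv2.minAreaRect(w[:,:2].astype(np.float32)),'z',np.percentile(w[:,2],[2,50,98]).round(4))
plan([.5,.3,.2],-6,1)
a=cv2.imread('pics/top5.png')[130:380,80:600];b=cv2.imread('pics/scene5.png')[90:430,100:620]
cv2.imwrite('pics/c5.png',np.vstack([a,b]))
```

```text
top [{'rect': [162.7, 249.9, 89.6, 17.1], 'conf': 0.85}] [{'xy': [210.5, 263.4], 'conf': 0.7}]
821 ((0.5417672395706177, 0.2219545990228653), (0.15603837370872498, 0.0167706198990345), 82.44586181640625) z [0.01   0.0202 0.0233]
scene [{'rect': [377.4, 315.6, 56.8, 92.9], 'conf': 0.96}] [{'xy': [403.7, 357.4], 'conf': 0.94}]
391 ((0.5448600649833679, 0.2188863754272461), (0.1485518217086792, 0.01948234997689724), 86.3681411743164) z [0.0056 0.0173 0.0216]
pos [0.5789 0.433  0.208 ] F [-0.  -0.5  0.2] g 0.502 t 11.35
yaw -8.07 tilt 2.09
[[-0.0351, -0.0146, 0.0009, -2.07]]
```

View pics/c5.png

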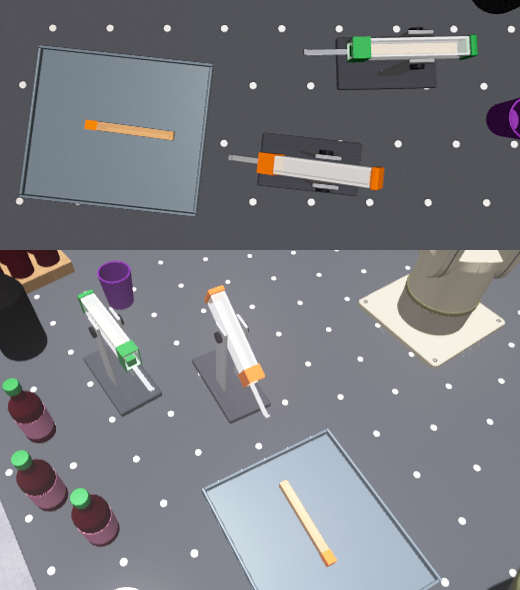

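The stirrer lies flat in the tray, from (85,125) to (174,136) in the upper crop, with its top at z ≈ 0.020 = 5 + 15 mm. The green tube is level, the orange tube is empty and still tipped, and the arm is clear.

```bash
python3 -c "
from h import *
print(np.abs(manip.get_obs()['joint_velocities']).max(), workorder.hand_in())"
```

```text
the job is handed in; nothing more can be done
0.009814725808066851 None
```

The stirrer is lying flat in the serving tray and the job is handed in. I pressed the orange collar down to its stop, which took about 24 N at the stop. I then gripped the exposed stirrer, lifted it about 12 mm over the lip, drew it out along the tipped axis and laid it down. It took about 11.4 s.

**Last checks:**
- **Stirrer:** its top surface is at about 20 mm, matching the 5 mm floor plus the 15 mm stick. It sits near the tray centre, around (0.54, 0.22).
- **Tubes:** the orange tube is empty and still tipped. The green tube looks unmoved and level.
- **Arm:** it is clear of everything, with about zero force on it.

**Discrepancies:**
- The tool drifted about 2° off vertical over the moves, with no visible effect.
- While I was pressing the front end onto the tray floor, the tool slid about 6 mm sideways.
- The stirrer's rear end was still slightly raised at release, so it dropped the last bit onto the floor.

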